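# Comb the scattered rods tight against the glue-up fence

### The arm

A 6-joint arm with a two-finger parallel gripper is mounted at the origin on the work surface. World frame = base frame: x ahead of the robot, y to its left, z up, the work surface at z = 0. Lengths are in m, angles in degrees, forces in N, time in s.
With the tool pointing down it reaches from about 0.325 to 0.875 m from the base axis. Payload 4.4 kg.
Tool frame: the origin (TCP) lies midway between the tips of the shut fingers; the grasp point (between the pads) lies 19 mm behind it; z points along the fingers, y is the line along which they close (so a half turn about z gives the same grasp; the last joint's range is limited). The gripper opens to 85 mm and grips with 20 to 120 N. Pads are 22 mm wide; open, the fingers measure 114 mm over their backs; the gripper's body (76 mm by 85 mm) begins 54 mm behind the grasp point. The pads swing forward as they close: fully open they stand 13 mm farther back than shut.
Start: joints at [-77.779, 11.837, 88.321, -0, 79.842, -8.623], TCP at [0.205, -0.537, 0.231] pointing down, gripper open.
Joint ranges: [-156.59, 156.59], [-49.26, 127.26], [12.9, 141.05], [-63.56, 243.56], [4.71, 150.69], [-161.64, 161.64]. Speed limits (degrees/s): [159.86, 159.86, 180, 180, 180, 180].

### API

Orientations are given as a 3x3 rotation matrix whose columns are the frame's x, y, z axes.
In Python, from rig import robot, optics, finish_job, spotter gives the robot as it stands. The module is installed in compiled form; this text tells all that it offers.
- The arm moves only by the tool jog_arm, never from a script. Its argument "series" is a list of rows, each a list of 6 numbers: the shift along the tool's x, y, z in cm, then the turn, a rotation vector about the tool's x, y, z in degrees. A call has exactly 8 rows; each row shifts and turns the commanded pose from where the row before left it, along the tool's axes as they then stand; what a row does not reach is not made up. A row lasts 1/8 s, in which the tool goes at most 62.5 mm and 10.7 degrees, less where a joint would pass 70% of its speed; a pose out of reach is approached as far as the arm can. A call is refused whole if a number of a shift passes 6.25 or a number of a turn 10.7, either way. A call with a gripper value outside its range is refused whole. "jaw" is the opening, from -1 (shut) to 1 (fully open), so that 0 is half open, set as the call begins (left out, the last holds). The fingers move at their own pace and stop on an object; "newtons" is the grip in N (left out, the last holds). Time passes only in rows, so rows that do not move let the fingers close, or fill a call up. It gives the time, the measured TCP pose, the force, the opening and the grip force at its end, in the units of the state.
- robot.get_state(): the state, without advancing time (a new reading comes with each control period).
- optics.get_image(name): name is "scene" or "top" or "wrist"; returns a dict with "img" (400x640x3 uint8, red, green, blue), "depth" (400x640 float32, m along the optical axis (not along the pixel's ray), 0 where there is no reading), "K" (3x3 intrinsics, pixels), "pose" (4x4, takes a point from camera to world coordinates). Camera axes: x right, y down, z forward; pixel columns grow to the right and rows downward; lengths in m; the calibration is good to about 2 mm. A picture is of the moment at which its call begins.
- finish_job(): hands the job in; it is judged then, once.
Trained networks look in a picture, given as the dict that the camera call returned (one of the last four; its "shot" number tells which), for a name from the list of things; names that differ only in an ending like _2 or _b are one class to them, and where a whole thing is asked for, a point or a joint stands for the part that bears it (a point fixed in the world has none). Each returns a list of dicts, best first, with "p" (0 to 1); they miss things now and then, are a little off and sometimes report something else, mostly with a low value. They report only what shows in the picture. A call takes as long as a camera call. They do not tell look-alikes from the thing itself.
- spotter.boxes_of(picture, target): "rect" ([left, top, width, height] in pixels, round what is visible of it).
- spotter.regions_of(picture, target): "region" (400x640 bool, what is visible of it) and "rect" ([left, top, width, height] in pixels, round what is visible of it).
- spotter.place_of(picture, target): "location" ([column, row] in pixels: a listed point, or the origin of a listed thing).
The state is a dict: "t": time; "q": joint angles; "qvel": joint speeds; "joint_efforts": joint torques, N m; "position": TCP position; "tool_rot": TCP orientation; "wrist_force": force on the tool from outside, world axes, zero at the start; "moment": the same for the moment, N m; "gripper_width": finger opening in m; "grasp_force": force on a finger pad.
Only numpy, scipy, OpenCV 4.12 (cv2) and the standard library are available. Lean on these libraries where they do the work, as an engineer would, in place of code of your own. Each camera call takes 0.05 s, during which the arm holds its last target. There are 200 camera calls.

### The job

Take the rake out of its trough and, with its teeth, comb the six scattered rods along the two lanes of the glue-up jig until both rows lie flat, parallel and without gaps against the cork fence; feel for the fence, press both rows snug there together for half a second, gently, with about 10 N in all and never over 10 N on one row or 25 N on the jig. Then stand the rake back in its trough, teeth down, and let go, leaving the rows as they are; never touch the rods with the gripper, and leave the other things on the bench alone.

Things in the scene. Friction and masses are not known exactly. Their poses are not given: they have to be found in the camera images.
- rake_grip (a point): Centre of the rake's orange upright grip block: 22 mm thick along the rake's x (squeeze it across this, firmly, 60 N or more), 44 mm wide along y, 50 mm high. The point is on the rake's middle axis, 75 mm above the tooth tips, 23 mm below the block's top. The blue bar under the block has its top 48 mm and its underside 30 mm above the tooth tips.
- rake: The rake; origin midway between its tooth tips, z up. 212 mm wide along y, 98 mm high, about 180 g, symmetric front to back. Eight steel teeth 30 mm long, 10 mm wide (y), 16 mm deep (x) under the bar, in two banks of four, each 15 to 101 mm either side of the middle: the jig's rib passes between the banks.
- trough_floor (a point): Centre of the inner floor, 6 mm above the bench, of the fixed wooden trough: inside 220 x 24 mm, 30 mm deep, walls 6 mm, long along its x. The rake starts standing in it on its tooth tips, the rake's y along the trough's x. It is left or right of the jig; the caddy is on the other side.
- jig: Glue-up jig, fixed: white floor 8 mm thick, open at its near end (jig x = -112 mm). Jig x is the way to push, z up; origin on the bench. At its far end a straight cork fence, 20 mm high, stands across it (along y), clamped wherever the last job left it: its face at x = 100 to 155 mm; its setting is not measured. The rake fits behind all rods with its middle at x = -75 mm.
- jig_lanes (a point): Point on the jig's floor at its middle, 8 mm above the bench, axes as the jig's. A rib 10 mm wide, 12 mm high along x at y = 0 and side walls 14 mm high make two lanes, y from 5 to 109 mm either side. A rod touching the fence cannot go on; rods slide freely before (under 1 N). Snug: about 10 N in all on the two rows (7 to 14); over 10 N on one row crushes the cork.
- rod1: Dark hardwood rod, loose, square 12 x 12 mm, 80 mm long along its y, 14 g; this point is its centre, 6 mm above the floor it lies on. Starts askew by up to 32 degrees from the jig's y, in the lane on the +y side of the jig, nearest the fence.
- rod2: Dark hardwood rod, loose, square 12 x 12 mm, 80 mm long along its y, 14 g; this point is its centre, 6 mm above the floor it lies on. Starts askew by up to 32 degrees from the jig's y, in the lane on the +y side of the jig, in the middle.
- rod3: Dark hardwood rod, loose, square 12 x 12 mm, 80 mm long along its y, 14 g; this point is its centre, 6 mm above the floor it lies on. Starts askew by up to 32 degrees from the jig's y, in the lane on the +y side of the jig, farthest from the fence.
- rod4: Dark hardwood rod, loose, square 12 x 12 mm, 80 mm long along its y, 14 g; this point is its centre, 6 mm above the floor it lies on. Starts askew by up to 32 degrees from the jig's y, in the lane on the -y side of the jig, nearest the fence.
- rod5: Dark hardwood rod, loose, square 12 x 12 mm, 80 mm long along its y, 14 g; this point is its centre, 6 mm above the floor it lies on. Starts askew by up to 32 degrees from the jig's y, in the lane on the -y side of the jig, in the middle.
- rod6: Dark hardwood rod, loose, square 12 x 12 mm, 80 mm long along its y, 14 g; this point is its centre, 6 mm above the floor it lies on. Starts askew by up to 32 degrees from the jig's y, in the lane on the -y side of the jig, farthest from the fence.
- glue: Bystander, to be left alone: white glue bottle with a yellow cap, 56 mm across, 170 mm tall; origin at the centre of its underside or in its middle.
- screwdriver: Bystander, to be left alone: screwdriver lying on the bench; origin at the centre of its underside or in its middle.
- block: Bystander, to be left alone: pine block 160 x 60 x 50 mm; origin at the centre of its underside or in its middle.
- mallet: Bystander, to be left alone: hammer lying on the bench; origin at the centre of its underside or in its middle.
- offcut: Bystander, to be left alone: wooden offcut 100 x 35 x 25 mm lying in the caddy; origin at the centre of its underside or in its middle.
- tape: Bystander, to be left alone: yellow roll of tape 44 mm across, 20 mm high, in the caddy; origin at the centre of its underside or in its middle.
- caddy: Plywood caddy of offcuts, fixed, 232 x 72 x 40 mm, not part of the job; origin under its centre.
Mind the look-alikes: they are no part of the job. What is shaped like the rod4 but orange is not meant. What is shaped like the rake but yellow is not meant.

How it is judged (in metres and radians):
On the way, in this order (a step that is already met when the one before it is completed fails the run):
1. the rake is lifted clear of its trough (z of rake in the frame of trough_floor above 0.035 m), for 0.1 s.
2. the two rows are straight, level and without gaps, and the rake presses each of them (1.5 N or more) against the fence (contact force between rake and rod3 above 1.5 N and contact force between rake and rod6 above 1.5 N and x of rod2 in the frame of rod1 between -0.0155 and -0.009 m and x of rod3 in the frame of rod1 between -0.027 and -0.02 m and x of each of rod1, rod4 in the frame of jig above 0.088 m and z of each of rod1, rod2, rod3, rod4, rod5, rod6 in the frame of jig below 0.018 m and angle between the y axis of each of rod1, rod2, rod3, rod4, rod5, rod6 and the y axis of jig, either way round below 0.06 rad and x of rod5 in the frame of rod4 between -0.0155 and -0.009 m and x of rod6 in the frame of rod4 between -0.027 and -0.02 m and x of rod4 in the frame of rod1 between -0.004 and 0.004 m), for 0.3 s.
At the end, for the whole second after the job is handed in: Both rows rest at the fence: rods flat, parallel to the jig's y within 0.06 rad, the gaps in a row at most 3 mm in all, the two rows level within 4 mm; the rake upright (0.2 rad) in its trough, its foot within 14 mm of the centre of the trough's floor (x of rod2 in the frame of rod1 between -0.0155 and -0.009 m and x of rod3 in the frame of rod1 between -0.027 and -0.02 m and x of each of rod1, rod4 in the frame of jig above 0.088 m and z of each of rod1, rod2, rod3, rod4, rod5, rod6 in the frame of jig below 0.018 m and angle between the y axis of each of rod1, rod2, rod3, rod4, rod5, rod6 and the y axis of jig, either way round below 0.06 rad and x of rod5 in the frame of rod4 between -0.0155 and -0.009 m and x of rod6 in the frame of rod4 between -0.027 and -0.02 m and x of rod4 in the frame of rod1 between -0.004 and 0.004 m and distance between rake and trough_floor below 0.014 m and angle between rake_grip's own z axis and vertical below 0.2 rad); the robot touches nothing.
It fails at once if the gripper or arm touches a rod (contact force between any of the fingers, the arm and rod1 above 0.3 N or contact force between any of the fingers, the arm and rod2 above 0.3 N or contact force between any of the fingers, the arm and rod3 above 0.3 N or contact force between any of the fingers, the arm and rod4 above 0.3 N or contact force between any of the fingers, the arm and rod5 above 0.3 N or contact force between any of the fingers, the arm and rod6 above 0.3 N).
It fails at once if a row is pressed with more than 10 N (contact force between rake and rod1 above 10 N or contact force between rake and rod2 above 10 N or contact force between rake and rod3 above 10 N or contact force between rake and rod4 above 10 N or contact force between rake and rod5 above 10 N or contact force between rake and rod6 above 10 N).
It fails at once if the rake presses on the jig floor, rib or walls with more than 25 N (contact force between rake and jig above 25 N).
It fails at once if a bystander is moved more than 15 mm (distance of any of glue, screwdriver, block, mallet, offcut, tape from where it was at the start of the episode above 0.015 m).
It also fails if it takes over 64 s, if anything falls off the work surface, if the arm or the gripper's body presses on something with over 40 N, if the wrist force passes 120 N, or if a joint passes its speed limit or range.

## Working session

There is one attempt and no reset: what is moved stays moved. The work goes in short steps, Python scripts to look and compute and a tool call to move; the robot and the scene stay as the last step left them, time stands still between calls to the robot, and variables do not carry over. Pictures are saved under pics/ and viewed, at most 10 in all, crops included, and the job is handed in when it is done.

Besides the shell and the picture viewer there is one more tool, called after "Emit:" as name(argument=value, ...), one argument or row to a line, values as JSON. jog_arm: Moves the arm, as the interface text tells. Its arguments: {"type":"object","properties":{"series":{"type":"array","items":{"type":"array","items":{"type":"number"}}},"jaw":{"type":"number"},"newtons":{"type":"number"}},"required":["series"]}

```bash
mkdir -p pics
cat > h.py <<'E'
import numpy as np, cv2
from rig import robot, optics, finish_job, spotter
def px2w(p,u,v,z=None,win=1):
    K=p["K"];T=p["pose"]
    r=np.linalg.inv(K)@np.array([u,v,1.0])
    if z is None:
        d=p["depth"][int(v)-win:int(v)+win+1,int(u)-win:int(u)+win+1]; d=np.median(d[d>0]); return T[:3,:3]@(r*d)+T[:3,3]
    w=T[:3,:3]@r; s=(z-T[2,3])/w[2]; return T[:3,3]+s*w
def cloud(p):
    K=p["K"];T=p["pose"];d=p["depth"];v,u=np.mgrid[:400,:640]
    P=np.stack([(u-K[0,2])/K[0,0]*d,(v-K[1,2])/K[1,1]*d,d],-1)
    return P@T[:3,:3].T+T[:3,3]
def save(p,n): cv2.imwrite("pics/"+n+".png",cv2.cvtColor(p["img"],cv2.COLOR_RGB2BGR))
E
python3 - <<'E'
from h import *
np.set_printoptions(precision=4,suppress=True)
s=robot.get_state(); print(s)
p=optics.get_image("top"); save(p,"top1"); print(p["pose"],p["K"])
for n in ["rake_grip","rake","trough_floor","jig","jig_lanes","rod1","caddy","glue","screwdriver","block","mallet"]:
    for r in spotter.place_of(p,n)[:8]:
        u,v=r["location"]; print(n,round(r["p"],2),np.round([u,v]),px2w(p,u,v))
q=optics.get_image("scene"); save(q,"scene1")
E
```

```text
{'t': 0.0, 'q': array([-77.7806,  11.8842,  88.4068,   0.0007,  79.8424,  -8.6202]), 'qvel': array([-0.0551,  0.0445, -0.0574, -0.1518,  0.0636,  0.0811]), 'joint_efforts': array([ -0.0002, -38.3036, -29.1599,  -0.0003,   0.0103,  -0.    ]), 'position': array([ 0.2044, -0.5366,  0.2301]), 'tool_rot': array([[ 0.9346,  0.3557, -0.0005],
       [ 0.3557, -0.9346,  0.0023],
       [ 0.0004, -0.0023, -1.    ]]), 'wrist_force': array([ 0.8759, -0.6007, -0.1968]), 'moment': array([ 0.0617, -0.0565, -0.0088]), 'grasp_force': 0.0, 'gripper_width': 0.08534030115095681}
[[-0.0278 -0.9986  0.0443  0.4766]
 [-0.9995  0.0272 -0.0142 -0.0051]
 [ 0.013  -0.0447 -0.9989  1.3352]
 [ 0.      0.      0.      1.    ]] [[449.445    0.     319.1338]
 [  0.     449.445  202.0167]
 [  0.       0.       1.    ]]
rake_grip 0.96 [490. 264.] [ 0.3452 -0.4931  0.0813]
rake_grip 0.79 [424. 218.] [ 0.4783 -0.3095  0.103 ]
rake 0.96 [480. 262.] [ 0.3437 -0.4964  0.0009]
rake 0.91 [418. 218.] [ 0.4791 -0.2998  0.0798]
rake 0.3 [301. 193.] [0.5636 0.0283 0.0204]
trough_floor 0.88 [419. 217.] [ 0.4821 -0.2992  0.0898]
[... 254 characters left out ...]
1. 180.] [ 0.5977 -0.1801  0.0024]
rod1 0.56 [324. 203.] [ 0.5327 -0.0394  0.0082]
rod1 0.55 [320. 184.] [ 0.589  -0.0272  0.0193]
rod1 0.53 [278. 170.] [0.6344 0.0942 0.0094]
rod1 0.43 [317. 166.] [ 0.6421 -0.0211  0.0184]
caddy 0.71 [202. 224.] [0.4798 0.3154 0.0318]
glue 0.82 [210. 145.] [0.6973 0.2757 0.0934]
glue 0.67 [282. 184.] [0.593  0.0858 0.0081]
screwdriver 0.9 [401. 125.] [ 0.7587 -0.2754  0.0062]
screwdriver 0.21 [202. 224.] [0.4809 0.3157 0.0316]
block 0.66 [140. 189.] [0.5846 0.4856 0.0503]
block 0.63 [300. 194.] [0.5596 0.0302 0.0195]
block 0.34 [279. 170.] [0.6344 0.0912 0.0135]
mallet 0.59 [480. 175.] [ 0.6023 -0.509   0.0016]
mallet 0.39 [281. 188.] [0.5799 0.0862 0.0198]
```

View pics/top1.png

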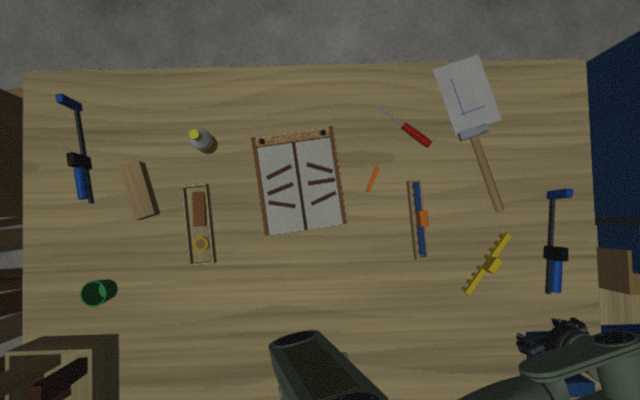

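View pics/scene1.png

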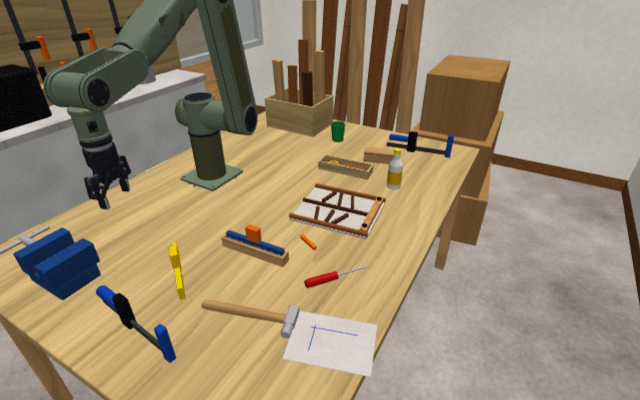

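The top view shows the orange-gripped rake in its trough at (418,218). The yellow decoy is at (490,262) and the jig is centred near (300,190), with the fence at the top. Next I'll measure rake, trough and jig precisely.

Run:
```python
from h import *
np.set_printoptions(precision=4,suppress=True)
p=optics.get_image("top"); C=cloud(p); im=p["img"].astype(int); hsv=cv2.cvtColor(p["img"],cv2.COLOR_RGB2HSV)
H,S,V=[hsv[...,i].astype(int) for i in range(3)]
v,u=np.mgrid[:400,:640]
def roi(a,b,c,d): return (u>=a)&(u<b)&(v>=c)&(v<d)
def rect(m,z,name):
    pts=np.array([px2w(p,x,y,z)[:2] for y,x in zip(*np.where(m))],np.float32)
    r=cv2.minAreaRect(pts); print(name,len(pts),"c",np.array(r[0]),"size",np.array(r[1]),"ang",r[2], "mean",pts.mean(0))
    d=C[...,2][m]; print("  z",np.percentile(d,[10,50,90]))
    return pts
R=roi(400,435,170,270)
og=R&(H<14)&(S>190)&(V>120)
rect(og,0.1,"orange")
bl=R&(H>95)&(H<125)&(S>100)
rect(bl,0.054,"blue")
d=C[...,2]
tr=R&(d>0.015)&(d<0.05)&~og&~bl
rect(tr,0.036,"trough")
J=roi(245,355,120,240)
white=J&(S<40)&(V>120)
rect(white,0.008,"white")
print("arm",hsv[190,290],hsv[218,424],hsv[135,296],hsv[200,303],hsv[240,418],hsv[235,411])
big=cv2.resize(p["img"][115:245,240:350],None,fx=6,fy=6,interpolation=cv2.INTER_CUBIC)[:600,:]
big=cv2.resize(p["img"][120:240,245:425],None,fx=4.4,fy=4.4,interpolation=cv2.INTER_CUBIC)
cv2.imwrite("pics/jig.png",cv2.cvtColor(big,cv2.COLOR_RGB2BGR)); print(big.shape)
```

```text
orange 83 c [ 0.4792 -0.3092] size [0.0391 0.018 ] ang 4.200156211853027 mean [ 0.4788 -0.3095]
  z [0.101  0.1043 0.1076]
blue 297 c [ 0.48   -0.3068] size [0.2067 0.0156] ang 3.656949043273926 mean [ 0.4788 -0.3071]
  z [0.0492 0.0543 0.0582]
trough 543 c [ 0.4756 -0.3085] size [0.2318 0.0404] ang 3.658587694168091 mean [ 0.4725 -0.3048]
  z [0.0237 0.0354 0.04  ]
white 3913 c [0.5844 0.0333] size [0.259  0.2131] ang 6.753244400024414 mean [0.5784 0.0327]
  z [0.0052 0.0087 0.0122]
arm [ 36  11 119] [ 13 201 141] [ 17 113 122] [17 26 89] [160  15  50] [21 93 96]
(528, 792, 3)
```

View pics/jig.png

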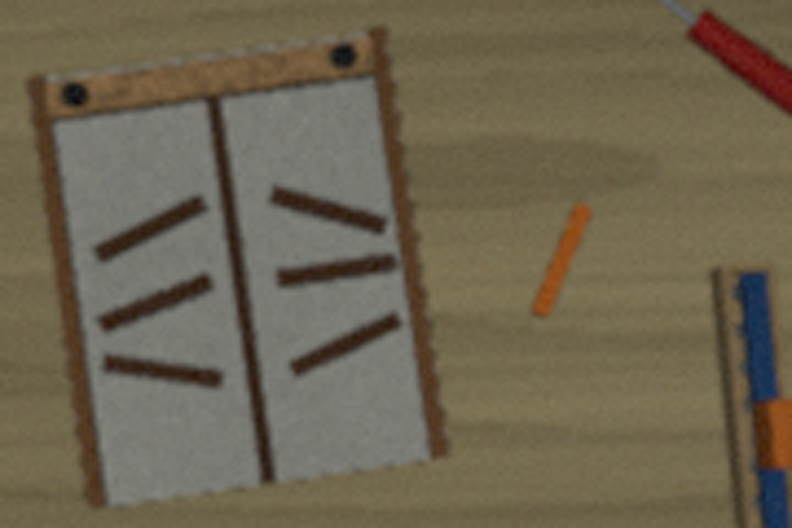

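The crop shows the rib running from (213,98) to (268,482), the fence face at the top from (53,120) to (378,78), and three rods per lane. The orange decoy rod lies outside the jig.

Run:
```python
from h import *
np.set_printoptions(precision=4,suppress=True)
p=optics.get_image("top")
f=lambda x,y,z: px2w(p,245+(x+.5)/4.4-.5,120+(y+.5)/4.4-.5,z)[:2]
a=f(213,98,.02);b=f(268,482,.02);print("rib far/near",a,b,np.degrees(np.arctan2(*(a-b)[::-1])),np.linalg.norm(a-b))
c=f(107,505,.008);d=f(432,457,.008);n=d-c;print("near edge",c,d,np.degrees(np.arctan2(n[0],-n[1])),np.linalg.norm(n))
c2=f(53,120,.028);d2=f(378,78,.028);n=d2-c2;print("fence",c2,d2,np.degrees(np.arctan2(n[0],-n[1])))
# side walls outer edges
hsv=cv2.cvtColor(p["img"],cv2.COLOR_RGB2HSV)
# rib line by darkest px per row between lanes
P=[]
for v in range(150,225):
    u0=293.4+(v-142.3)*(305.9-293.4)/(229.5-142.3); us=np.arange(int(u0)-4,int(u0)+6); w=np.clip(110-p["img"][v,us].mean(1),0,None)**2
    P.append(px2w(p,(w*us).sum()/w.sum(),v,.02)[:2])
P=np.array(P).astype(np.float32); L=cv2.fitLine(P,cv2.DIST_HUBER,0,.01,.01).ravel(); print("rib fit",L,np.degrees(np.arctan2(L[1],L[0]))%180)
yw=np.arctan2(L[1],L[0]); yw=yw if abs(yw)<1.6 else yw-np.pi
ex=np.array([np.cos(yw),np.sin(yw)]);ey=np.array([-ex[1],ex[0]])
o=(c+d)/2; x0=o@ex+.112; y0=L[2:]@ey; print("jig origin",x0*ex+y0*ey,"fence x",c2@ex-x0,d2@ex-x0,"lane y",c@ey-y0,d@ey-y0)
for x,y in [(150,230),(155,303),(162,371),(328,212),(337,271),(346,345)]:
    q=f(x,y,.02);print(q@ex-x0,q@ey-y0)
```

```text
rib far/near [0.7142 0.0482] [0.4567 0.0182] 6.64700852093854 0.25925758246896735
near edge [0.4442 0.1264] [ 0.4702 -0.092 ] 6.789746166137043 0.21993384721629558
fence [0.7007 0.1544] [ 0.7234 -0.0623] 5.961773480959737
rib fit [0.9931 0.1174 0.5851 0.0331] 6.7423506
jig origin [0.5683 0.0311] fence x 0.14600455508788157 0.14303639451886685 lane y 0.1092299551381679 -0.11070381528960846
0.06512361903775965 0.05405324571671974
0.016324909884870897 0.05764142657120298
-0.02921418797448616 0.059433686103014305
0.06003161526056755 -0.06520758864017732
0.020047975442638366 -0.06542039374219698
-0.029736794859532067 -0.06417791994301562
```

Emit:
jog_arm(
  series=[
    [5.6,-1.9,0,0,0,0],
    [5.6,-1.9,0,0,0,0],
    [5.6,-1.9,0,0,0,0],
    [5.6,-1.9,0,0,0,0],
    [5.6,-1.9,0,0,0,0],
    [5.6,-1.9,0,0,0,0],
    [0,0,0,0,0,8.5],
    [0,0,0,0,0,8.5],
  ],
  jaw=1,
  newtons=80,
)

```text
t: 1.75
position: [0.4789, -0.3102, 0.2313]
tool_rot: [[0.998, 0.065, -0.0], [0.065, -0.998, -0.0], [-0.0, 0.0, -1.0]]
wrist_force: [-0.8, 1.3, -0.4]
gripper_width: 0.0853
grasp_force: 0.0
```

```bash
cat >> h.py <<'E'
def go(xyz,yaw=None,pos=None,R=None):
    """tool-frame shift (cm) and turn (deg) from the state to a pose with tool down and tool x at yaw (deg)"""
    from scipy.spatial.transform import Rotation as Ro
    s=robot.get_state(); R=s["tool_rot"]; y=np.degrees(np.arctan2(R[1,0],R[0,0]))
    yaw=y if yaw is None else yaw
    c,n=np.cos(np.radians(yaw)),np.sin(np.radians(yaw)); Rt=np.array([[c,n,0],[n,-c,0],[0,0,-1]])
    print("t",s["t"],"pos",s["position"].round(4),"yaw",y.round(2),"shift cm (present axes)",(R.T@(np.array(xyz)-s["position"])*100).round(2),"(target axes)",(Rt.T@(np.array(xyz)-s["position"])*100).round(2),"turn",np.degrees(Ro.from_matrix(R.T@Rt).as_rotvec()).round(2))
    print("F",s["wrist_force"].round(2),"M",s["moment"].round(3),"w",s["gripper_width"],"g",s["grasp_force"])
E
python3 - <<'E'
from h import *
np.set_printoptions(precision=4,suppress=True)
p=optics.get_image("wrist"); save(p,"w1"); C=cloud(p)
hsv=cv2.cvtColor(p["img"],cv2.COLOR_RGB2HSV)
H,S,V=[hsv[...,i].astype(int) for i in range(3)]
z=C[...,2]
for n,m in [("or",(H<14)&(S>170)&(V>80)&(abs(z-.104)<.006)),("bl",(H>95)&(H<125)&(S>100)&(abs(z-.054)<.008))]:
    if m.sum()>20:
        P=C[m][:,:2].astype(np.float32); r=cv2.minAreaRect(P); print(n,m.sum(),r,np.median(C[m],0),np.percentile(P,[2,98],axis=0))
go([.479,-.309,.065],3.7)
E
```

```text
or 1391 ((0.48054155707359314, -0.31005796790122986), (0.043449100106954575, 0.021757731214165688), 2.4032156467437744) [ 0.4817 -0.31    0.103 ] [[ 0.4605 -0.3205]
 [ 0.5015 -0.2996]]
bl 2476 ((0.37651410698890686, -0.44196784496307373), (0.4839475154876709, 0.16504503786563873), 51.68764114379883) [ 0.5205 -0.3095  0.0531] [[ 0.2899 -0.673 ]
 [ 0.5828 -0.2996]]
t 1.8 pos [ 0.4786 -0.3106  0.2313] yaw 3.49 shift cm (present axes) [ 0.05 -0.16 16.63] (target axes) [ 0.05 -0.16 16.63] turn [ 0.    0.   -0.21]
F [0.45 0.39 0.33] M [-0.006 -0.019  0.057] w 0.08517564547173638 g 0.0
```

View pics/w1.png

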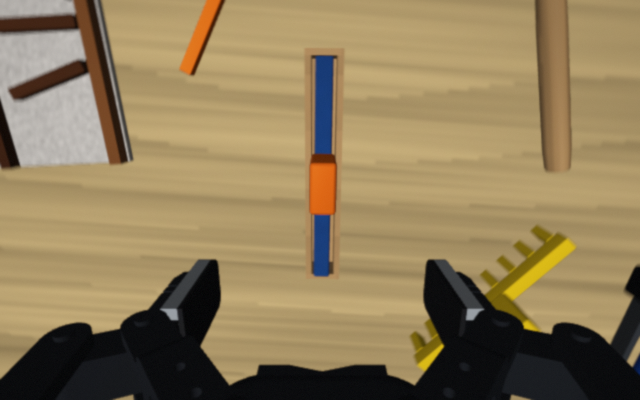

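The wrist view shows the orange grip at (322,187), centred between the fingers and aligned with the image. I can descend.

Emit:
jog_arm(
  series=[
    [0.2,0,4.5,0,0,0],
    [0,0,4.5,0,0,0],
    [0,0,4.5,0,0,0],
    [0,0,3.1,0,0,0],
    [0,0,0,0,0,0],
    [0,0,0,0,0,0],
    [0,0,0,0,0,0],
    [0,0,0,0,0,0],
  ],
)

```text
t: 2.8
position: [0.481, -0.312, 0.067]
tool_rot: [[0.998, 0.067, 0.002], [0.067, -0.998, -0.002], [0.002, 0.002, -1.0]]
wrist_force: [0.3, 0.3, 0.3]
gripper_width: 0.0855
grasp_force: 0.0
```

Emit:
jog_arm(
  series=[
    [0,0,0,0,0,0],
    [0,0,0,0,0,0],
    [0,0,0,0,0,0],
    [0,0,0,0,0,0],
    [0,0,0,0,0,0],
    [0,0,0,0,0,0],
    [0,0,0,0,0,0],
    [0,0,0,0,0,0],
  ],
  jaw=-1,
  newtons=90,
)

```text
t: 3.8
position: [0.4802, -0.3112, 0.0654]
tool_rot: [[0.998, 0.067, 0.0], [0.067, -0.998, -0.0], [0.0, 0.0, -1.0]]
wrist_force: [0.5, -0.0, 0.8]
gripper_width: 0.0209
grasp_force: 88.2
```

Run:
```python
from h import *
go([.479,-.309,.22],93)
```

```text
t 3.8 pos [ 0.4802 -0.3112  0.0654] yaw 3.84 shift cm (present axes) [ -0.1   -0.23 -15.46] (target axes) [  0.23  -0.11 -15.46] turn [ 3.000e-02 -1.000e-02 -8.916e+01]
F [ 0.54 -0.03  0.81] M [-0.062 -0.051 -0.02 ] w 0.02089707627555365 g 88.18679809570312
```

Emit:
jog_arm(
  series=[
    [0,0,-2,0,0,0],
    [0,0,-4,0,0,0],
    [0,0,-4,0,0,0],
    [0,0,-2,0,0,-10],
    [0,0,0,0,0,-10],
    [0,0,0,0,0,-10],
    [0,0,0,0,0,-10],
    [0,0,0,0,0,-10],
  ],
)

```text
t: 4.8
position: [0.4791, -0.3104, 0.1839]
tool_rot: [[0.585, 0.811, -0.002], [0.811, -0.585, 0.002], [0.0, -0.003, -1.0]]
wrist_force: [0.8, -0.4, -2.6]
gripper_width: 0.0207
grasp_force: 88.0
```

Emit:
jog_arm(
  series=[
    [0,0,0,0,0,-10],
    [0,0,0,0,0,-10],
    [0,0,0,0,0,-10],
    [0,0,0,0,0,-10],
    [0,0,0,0,0,-3],
    [0,0,0,0,0,0],
    [0,0,0,0,0,0],
    [0,0,0,0,0,0],
  ],
)

```text
t: 5.8
position: [0.4799, -0.311, 0.185]
tool_rot: [[-0.119, 0.993, -0.0], [0.993, 0.119, 0.0], [0.0, -0.0, -1.0]]
wrist_force: [0.9, -0.1, -2.4]
gripper_width: 0.0208
grasp_force: 88.0
```

Run:
```python
from h import *
go([.4938,.0223,.16],96.75)
```

```text
t 5.8 pos [ 0.4799 -0.311   0.185 ] yaw 96.82 shift cm (present axes) [32.93  5.34  2.51] (target axes) [32.94  5.3   2.5 ] turn [-0.02 -0.02  0.07]
F [ 0.88 -0.07 -2.35] M [-0.01  0.01  0.03] w 0.020843004124583845 g 88.02173495292664
```

Emit:
jog_arm(
  series=[
    [5.5,0.9,0,0,0,0],
    [5.5,0.9,0,0,0,0],
    [5.5,0.9,0,0,0,0],
    [5.5,0.9,0,0,0,0],
    [5.5,0.9,0,0,0,0],
    [5.4,0.9,0,0,0,0],
    [0,0,2.5,0,0,0],
    [0,0,0,0,0,0],
  ],
)

```text
t: 6.8
position: [0.4924, 0.0229, 0.1585]
tool_rot: [[-0.121, 0.993, -0.005], [0.993, 0.121, 0.0], [0.001, -0.005, -1.0]]
wrist_force: [0.0, -0.2, -1.5]
gripper_width: 0.0212
grasp_force: 88.2
```

Run:
```python
from h import *
go([.4938,.0223,.072],96.75)
p=optics.get_image("wrist"); save(p,"w2")
C=cloud(p);np.set_printoptions(precision=4,suppress=True)
```

```text
t 6.8 pos [0.4924 0.0229 0.1585] yaw 96.93 shift cm (present axes) [-0.09  0.17  8.65] (target axes) [-0.08  0.13  8.65] turn [-0.27 -0.06  0.18]
F [ 0.05 -0.15 -1.48] M [-0.012  0.004 -0.067] w 0.021236270552694447 g 88.16805839538574
```

View pics/w2.png

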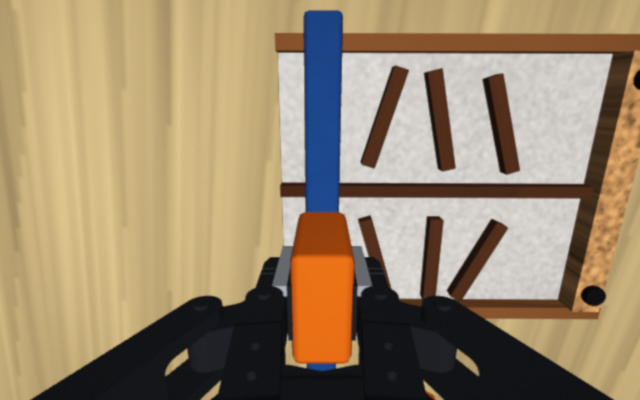

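The wrist view shows the rake aligned across the jig. The rib runs from (282,190) to (595,191), the near edge is at about x=280, and all the rods lie ahead of the bar. I'll compute the jig pose from this view.

Run:
```python
from h import *
np.set_printoptions(precision=4,suppress=True)
p=optics.get_image("wrist")
f=lambda u,v,z:px2w(p,u,v,z)[:2]
a=f(360,190.5,.02);b=f(580,191.5,.02);n=b-a;yw=np.arctan2(n[1],n[0]);print("rib",a,b,np.degrees(yw))
ex=np.array([np.cos(yw),np.sin(yw)]);ey=np.array([-ex[1],ex[0]])
e1=f(278,60,.008);e2=f(281,175,.008);print("near",e1,e2)
w1=f(360,52,.022);w2=f(580,53,.022);print("wall",w1,w2,w1@ey-a@ey,w2@ey-a@ey,np.degrees(np.arctan2(*(w2-w1)[::-1])))
x0=(e1+e2)/2@ex+.112;y0=a@ey;print("jig origin",x0*ex+y0*ey)
g1=f(613,55,.008);g2=f(582,196,.008);g3=f(562,300,.008);print("fence foot x",g1@ex-x0,g2@ex-x0,g3@ex-x0)
g=f(638,34,.028)
t=x0*ex+y0*ey-.075*ex;print("target",t)
go([t[0],t[1],.072],np.degrees(yw)+90)
```

```text
rib [0.5253 0.0242] [0.7083 0.0455] 6.632828597272662
near [0.4469 0.1186] [0.4572 0.0267]
wall [0.5089 0.1302] [0.6715 0.1491] 0.10723382642273886 0.10713565153046341 6.5984604837890855
jig origin [0.5698 0.0294]
fence foot x 0.15046804056719887 0.15120723986365725 0.15462811250211783
target [0.4953 0.0207]
t 6.9 pos [0.4945 0.0216 0.1605] yaw 96.81 shift cm (present axes) [-0.1   0.07  8.85] (target axes) [-0.1   0.07  8.85] turn [-0.01  0.01  0.18]
F [ 0.19 -0.61 -1.57] M [ 0.02  -0.001  0.041] w 0.021215339888520344 g 88.16557288169861
```

Emit:
jog_arm(
  series=[
    [-0.1,0,4,0,0,0.1],
    [0,0,3,0,0,0],
    [0,0,1.5,0,0,0],
    [0,0,0.5,0,0,0],
    [0,0,0,0,0,0],
    [0,0,0,0,0,0],
    [0,0,0,0,0,0],
    [0,0,0,0,0,0],
  ],
)

```text
t: 7.9
position: [0.4949, 0.021, 0.0708]
tool_rot: [[-0.118, 0.993, 0.001], [0.993, 0.118, -0.0], [-0.0, 0.001, -1.0]]
wrist_force: [-0.7, 0.3, -2.2]
gripper_width: 0.0211
grasp_force: 88.2
```

Run:
```python
from h import *
go([.4953,.0207,.07],96.65)
for i in range(3):
    p=optics.get_image("top")
    s=robot.get_state();print(s["position"].round(4),s["wrist_force"].round(2),s["moment"].round(3))
```

```text
t 7.9 pos [0.4949 0.021  0.0708] yaw 96.75 shift cm (present axes) [-0.03  0.04  0.08] (target axes) [-0.03  0.04  0.08] turn [0.05 0.01 0.1 ]
F [-0.7   0.27 -2.16] M [-0.044 -0.044 -0.037] w 0.02112177206176195 g 88.21348786354065
[0.4948 0.021  0.0706] [-0.21 -0.83 -1.51] [-0.019  0.018  0.036]
[0.4947 0.021  0.0705] [-0.76 -0.12 -2.19] [ 0.03   0.063 -0.009]
[0.4947 0.021  0.0705] [ 0.36  0.22 -2.15] [0.025 0.065 0.028]
```

Emit:
jog_arm(
  series=[
    [0,0.6,0.1,0,0,0],
    [0,0.6,0,0,0,0],
    [0,0.6,0,0,0,0],
    [0,0.6,0,0,0,0],
    [0,0.6,0,0,0,0],
    [0,0.6,0,0,0,0],
    [0,0.6,0,0,0,0],
    [0,0.6,0,0,0,0],
  ],
)

```text
t: 9.05
position: [0.5425, 0.0266, 0.0692]
tool_rot: [[-0.117, 0.993, -0.0], [0.993, 0.117, -0.0], [0.0, -0.0, -1.0]]
wrist_force: [-0.3, -0.1, -2.5]
gripper_width: 0.0213
grasp_force: 88.3
```

Emit:
jog_arm(
  series=[
    [0,0.6,0,0,0,0],
    [0,0.6,0,0,0,0],
    [0,0.6,0,0,0,0],
    [0,0.6,0,0,0,0],
    [0,0.6,0,0,0,0],
    [0,0.6,0,0,0,0],
    [0,0.6,0,0,0,0],
    [0,0.6,0,0,0,0],
  ],
)

```text
t: 10.05
position: [0.5902, 0.0323, 0.0692]
tool_rot: [[-0.117, 0.993, -0.0], [0.993, 0.117, 0.0], [0.0, -0.0, -1.0]]
wrist_force: [-0.2, -0.6, -1.5]
gripper_width: 0.0212
grasp_force: 88.4
```

Run:
```python
from h import *
go([.5953,.0207,.07],96.65)
p=optics.get_image("wrist"); save(p,"w3")
```

```text
t 10.05 pos [0.5902 0.0323 0.0692] yaw 96.74 shift cm (present axes) [-1.21  0.37 -0.08] (target axes) [-1.21  0.37 -0.08] turn [-0.01 -0.    0.09]
F [-0.21 -0.65 -1.53] M [0.006 0.102 0.028] w 0.021173320462536577 g 88.36226105690002
```

View pics/w3.png

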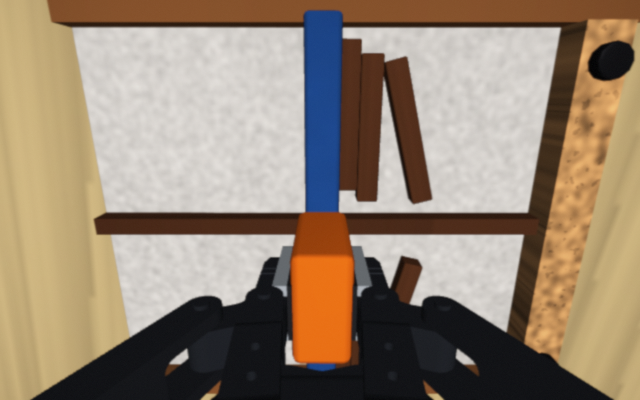

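The left lane is combing well, with rods straightening against the bar. I'll carry on and slow down near the fence.

Emit:
jog_arm(
  series=[
    [0,0.6,0,0,0,0],
    [0,0.6,0,0,0,0],
    [0,0.6,0,0,0,0],
    [0,0.6,0,0,0,0],
    [0,0.6,0,0,0,0],
    [0,0.6,0,0,0,0],
    [0,0.6,0,0,0,0],
    [0,0.6,0,0,0,0],
  ],
)

```text
t: 11.1
position: [0.6379, 0.0379, 0.0693]
tool_rot: [[-0.117, 0.993, -0.0], [0.993, 0.117, 0.0], [0.0, -0.0, -1.0]]
wrist_force: [-0.9, -1.1, -1.8]
gripper_width: 0.0213
grasp_force: 88.3
```

Emit:
jog_arm(
  series=[
    [0,0.2,0,0,0,0],
    [0,0.2,0,0,0,0],
    [0,0.2,0,0,0,0],
    [0,0.2,0,0,0,0],
    [0,0.2,0,0,0,0],
    [0,0.2,0,0,0,0],
    [0,0.2,0,0,0,0],
    [0,0.2,0,0,0,0],
  ],
)

```text
t: 12.1
position: [0.6536, 0.0398, 0.0693]
tool_rot: [[-0.117, 0.993, -0.0], [0.993, 0.117, 0.0], [0.0, -0.0, -1.0]]
wrist_force: [-0.8, -0.0, -1.8]
gripper_width: 0.0206
grasp_force: 88.3
```

Run:
```python
from h import *
go([.6753,.0424,.07],96.65)
p=optics.get_image("top"); 
big=cv2.resize(p["img"][120:240,245:405],None,fx=5,fy=5,interpolation=cv2.INTER_CUBIC)
cv2.imwrite("pics/t4.png",cv2.cvtColor(big,cv2.COLOR_RGB2BGR))
```

```text
t 12.1 pos [0.6536 0.0398 0.0693] yaw 96.74 shift cm (present axes) [ 0.01  2.19 -0.07] (target axes) [ 0.01  2.19 -0.07] turn [-0.   -0.    0.09]
F [-0.81 -0.02 -1.84] M [-0.011  0.079 -0.014] w 0.020581421648606782 g 88.32773208618164
```

View pics/t4.png

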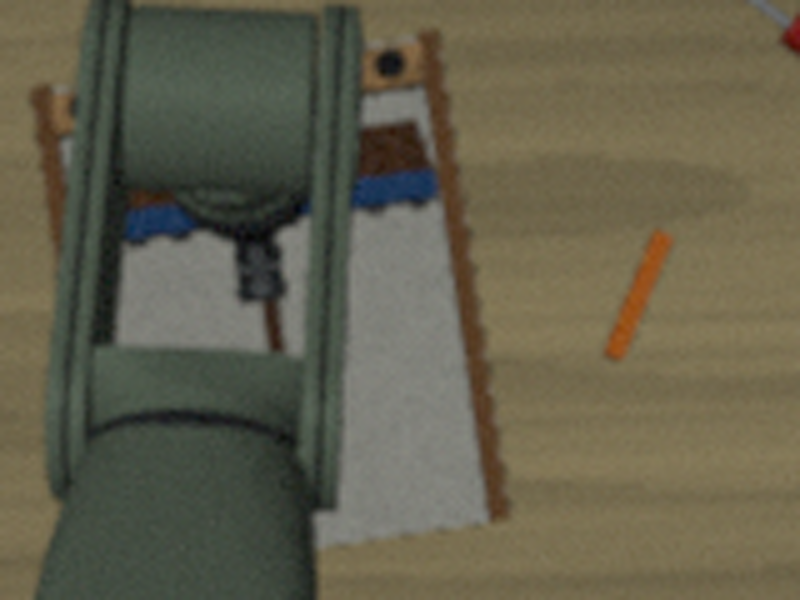

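The right row is flush against the bar at about (390,150). The fence face is at about (390,88), which leaves roughly 2 cm. I'll measure the gap with the wrist camera.

Run:
```python
from h import *
p=optics.get_image("wrist")
big=cv2.resize(p["img"][0:240,280:600],None,fx=2.5,fy=2.5,interpolation=cv2.INTER_CUBIC)
cv2.imwrite("pics/w5.png",cv2.cvtColor(big,cv2.COLOR_RGB2BGR))
```

```text
(no output)
```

View pics/w5.png

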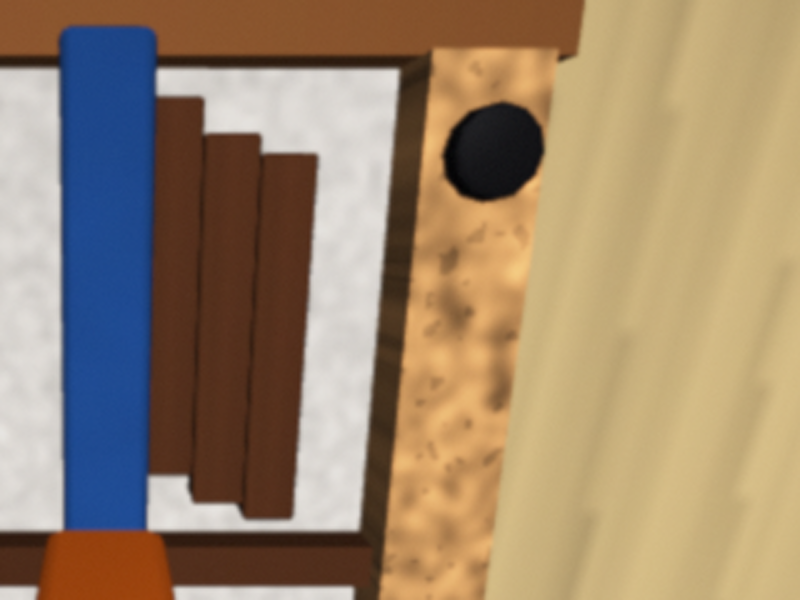

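The left row is straight and packed against the bar. Its front edge runs from (317,160) to (293,515) and the fence foot from (400,70) to (362,530).

Run:
```python
from h import *
np.set_printoptions(precision=4,suppress=True)
p=optics.get_image("wrist")
f=lambda x,y,z:px2w(p,280+(x+.5)/2.5-.5,(y+.5)/2.5-.5,z)[:2]
A=np.array([f(317,160,.02),f(293,515,.02),f(400,75,.008),f(362,525,.008),f(432,60,.028),f(386,540,.028),f(155,100,.054),f(148,500,.054)])
for i in range(0,8,2):
    n=A[i]-A[i+1];print(A[i],A[i+1],"yaw",np.degrees(np.arctan2(-n[0],n[1])))
yw=np.radians(6.65);ex=np.array([np.cos(yw),np.sin(yw)]);print((A@ex).round(4))
```

```text
[0.6866 0.134 ] [0.6954 0.058 ] yaw 6.599434916449921
[0.7036 0.1541] [0.7159 0.054 ] yaw 6.997110859288492
[0.7034 0.1533] [0.715  0.0569] yaw 6.856813861752414
[0.6508 0.1362] [0.6588 0.0674] yaw 6.596799313699024
[0.6975 0.6974 0.7167 0.7173 0.7164 0.7167 0.6622 0.6621]
```

The gap is about 19 mm and everything is parallel. I'll advance 16 mm, then creep.

Emit:
jog_arm(
  series=[
    [0,0.25,0,0,0,0],
    [0,0.25,0,0,0,0],
    [0,0.25,0,0,0,0],
    [0,0.25,0,0,0,0],
    [0,0.25,0,0,0,0],
    [0,0.2,0,0,0,0],
    [0,0.15,0,0,0,0],
    [0,0,0,0,0,0],
  ],
)

```text
t: 13.25
position: [0.6696, 0.0416, 0.0693]
tool_rot: [[-0.117, 0.993, 0.001], [0.993, 0.117, 0.0], [-0.0, 0.001, -1.0]]
wrist_force: [0.0, 0.1, -2.4]
gripper_width: 0.0208
grasp_force: 88.3
```

Emit:
jog_arm(
  series=[
    [0,0.02,0,0,0,0],
    [0,0.02,0,0,0,0],
    [0,0.02,0,0,0,0],
    [0,0.02,0,0,0,0],
    [0,0,0,0,0,0],
    [0,0,0,0,0,0],
    [0,0,0,0,0,0],
    [0,0,0,0,0,0],
  ],
)

```text
t: 14.25
position: [0.6702, 0.0417, 0.0692]
tool_rot: [[-0.117, 0.993, 0.0], [0.993, 0.117, 0.0], [-0.0, 0.0, -1.0]]
wrist_force: [-0.0, 0.4, -2.2]
gripper_width: 0.021
grasp_force: 88.4
```

Emit:
jog_arm(
  series=[
    [0,0.02,0,0,0,0],
    [0,0.02,0,0,0,0],
    [0,0.02,0,0,0,0],
    [0,0.02,0,0,0,0],
    [0,0,0,0,0,0],
    [0,0,0,0,0,0],
    [0,0,0,0,0,0],
    [0,0,0,0,0,0],
  ],
)

```text
t: 15.25
position: [0.671, 0.0418, 0.0693]
tool_rot: [[-0.117, 0.993, 0.0], [0.993, 0.117, 0.0], [0.0, 0.0, -1.0]]
wrist_force: [-0.0, 0.1, -1.7]
gripper_width: 0.0211
grasp_force: 88.3
```

Emit:
jog_arm(
  series=[
    [0,0.02,0,0,0,0],
    [0,0.02,0,0,0,0],
    [0,0.02,0,0,0,0],
    [0,0,0,0,0,0],
    [0,0,0,0,0,0],
    [0,0,0,0,0,0],
    [0,0,0,0,0,0],
    [0,0,0,0,0,0],
  ],
)

```text
t: 16.25
position: [0.6715, 0.0419, 0.0693]
tool_rot: [[-0.117, 0.993, 0.0], [0.993, 0.117, 0.0], [0.0, 0.0, -1.0]]
wrist_force: [-0.6, -0.0, -2.1]
gripper_width: 0.0208
grasp_force: 88.4
```

Emit:
jog_arm(
  series=[
    [0,0.02,0,0,0,0],
    [0,0.02,0,0,0,0],
    [0,0.02,0,0,0,0],
    [0,0,0,0,0,0],
    [0,0,0,0,0,0],
    [0,0,0,0,0,0],
    [0,0,0,0,0,0],
    [0,0,0,0,0,0],
  ],
)

```text
t: 17.25
position: [0.6722, 0.042, 0.0693]
tool_rot: [[-0.117, 0.993, 0.0], [0.993, 0.117, 0.0], [0.0, 0.0, -1.0]]
wrist_force: [0.4, 0.1, -2.5]
gripper_width: 0.021
grasp_force: 88.4
```

Run:
```python
from h import *
go([.6753,.0424,.07],96.65)
```

```text
t 17.25 pos [0.6722 0.042  0.0693] yaw 96.74 shift cm (present axes) [ 0.01  0.31 -0.07] (target axes) [ 0.01  0.31 -0.07] turn [ 0.01 -0.    0.09]
F [ 0.38  0.09 -2.52] M [0.001 0.051 0.036] w 0.02104486698241934 g 88.37018609046936
```

Emit:
jog_arm(
  series=[
    [0,0.02,0,0,0,0],
    [0,0.02,0,0,0,0],
    [0,0.02,0,0,0,0],
    [0,0,0,0,0,0],
    [0,0,0,0,0,0],
    [0,0,0,0,0,0],
    [0,0,0,0,0,0],
    [0,0,0,0,0,0],
  ],
)

```text
t: 18.25
position: [0.6725, 0.042, 0.0692]
tool_rot: [[-0.117, 0.993, -0.001], [0.993, 0.117, -0.0], [-0.0, -0.001, -1.0]]
wrist_force: [-3.0, -0.7, -0.1]
gripper_width: 0.0212
grasp_force: 88.5
```

Emit:
jog_arm(
  series=[
    [0,0.02,0,0,0,0],
    [0,0.02,0,0,0,0],
    [0,0.01,0,0,0,0],
    [0,0,0,0,0,0],
    [0,0,0,0,0,0],
    [0,0,0,0,0,0],
    [0,0,0,0,0,0],
    [0,0,0,0,0,0],
  ],
)

```text
t: 19.25
position: [0.6727, 0.0419, 0.0691]
tool_rot: [[-0.118, 0.993, -0.001], [0.993, 0.118, -0.0], [-0.0, -0.001, -1.0]]
wrist_force: [-4.6, -3.6, 0.5]
gripper_width: 0.0215
grasp_force: 88.7
```

```bash
cat >> h.py <<'E'
def feel(n=4):
    L=[]
    for i in range(n):
        optics.get_image("wrist"); s=robot.get_state(); R=s["tool_rot"]; L.append(np.r_[R.T@s["wrist_force"],R.T@s["moment"],s["position"],np.degrees(np.arctan2(R[1,0],R[0,0])),s["t"]])
    L=np.array(L); print("tool F,M,pos,yaw,t",L.mean(0).round(4)); print("Fy",L[:,1].round(1),"Mz",L[:,5].round(2))
E
python3 -c "
from h import *
feel()"
```

```text
tool F,M,pos,yaw,t [-7.02500e-01 -5.20400e+00 -9.36100e-01  1.08070e+00 -1.23100e-01
 -2.05700e-01  6.72700e-01  4.19000e-02  6.92000e-02  9.67523e+01
  1.93750e+01]
Fy [-5.8 -4.8 -5.3 -4.9] Mz [-0.21 -0.17 -0.18 -0.25]
```

Contact is felt: about 5 N, mostly on the +y row. I'll turn slightly to balance and add a little push.

Emit:
jog_arm(
  series=[
    [0,0,0,0,0,-0.1],
    [0,0,0,0,0,-0.1],
    [0,0.02,0,0,0,0],
    [0,0.01,0,0,0,0],
    [0,0,0,0,0,0],
    [0,0,0,0,0,0],
    [0,0,0,0,0,0],
    [0,0,0,0,0,0],
  ],
)

```text
t: 20.45
position: [0.673, 0.0419, 0.0691]
tool_rot: [[-0.121, 0.993, -0.001], [0.993, 0.121, -0.0], [-0.0, -0.001, -1.0]]
wrist_force: [-5.5, -1.5, 1.7]
gripper_width: 0.0208
grasp_force: 88.7
```

```bash
python3 -c "
from h import *
feel()"
```

```text
tool F,M,pos,yaw,t [-1.61730e+00 -5.41200e+00 -3.64400e-01  1.20130e+00 -2.36600e-01
 -1.73300e-01  6.73000e-01  4.19000e-02  6.91000e-02  9.69407e+01
  2.05750e+01]
Fy [-5.6 -5.6 -4.2 -6.3] Mz [-0.16 -0.16 -0.18 -0.19]
```

Emit:
jog_arm(
  series=[
    [0,0,0,0,0,-0.2],
    [0,0,0,0,0,-0.2],
    [0,0.02,0,0,0,0],
    [0,0.02,0,0,0,0],
    [0,0,0,0,0,0],
    [0,0,0,0,0,0],
    [0,0,0,0,0,0],
    [0,0,0,0,0,0],
  ],
)

```text
t: 21.65
position: [0.673, 0.0421, 0.0689]
tool_rot: [[-0.126, 0.992, -0.002], [0.992, 0.126, 0.0], [0.0, -0.002, -1.0]]
wrist_force: [-5.0, -1.6, 0.7]
gripper_width: 0.0209
grasp_force: 88.9
```

```bash
python3 -c "
from h import *
feel()"
```

```text
tool F,M,pos,yaw,t [-8.73700e-01 -6.18090e+00 -9.03500e-01  1.30290e+00 -3.21300e-01
  3.42300e-01  6.73000e-01  4.21000e-02  6.89000e-02  9.72538e+01
  2.17750e+01]
Fy [-6.7 -5.4 -6.7 -5.9] Mz [0.38 0.31 0.36 0.32]
```

Emit:
jog_arm(
  series=[
    [0,0,0,0,0,0.13],
    [0,0,0,0,0,0.12],
    [0,0.01,0,0,0,0],
    [0,0.01,0,0,0,0],
    [0,0,0,0,0,0],
    [0,0,0,0,0,0],
    [0,0,0,0,0,0],
    [0,0,0,0,0,0],
  ],
)

```text
t: 22.85
position: [0.6731, 0.0421, 0.0689]
tool_rot: [[-0.123, 0.992, -0.002], [0.992, 0.123, -0.0], [0.0, -0.003, -1.0]]
wrist_force: [-5.6, -1.4, -0.1]
gripper_width: 0.0213
grasp_force: 88.8
```

```bash
python3 -c "
from h import *
feel()"
```

```text
tool F,M,pos,yaw,t [-7.81800e-01 -6.07220e+00 -1.26800e+00  1.39120e+00 -3.42800e-01
  5.64000e-02  6.73100e-01  4.20000e-02  6.89000e-02  9.70601e+01
  2.29750e+01]
Fy [-6.7 -5.3 -6.  -6.2] Mz [0.08 0.07 0.02 0.05]
```

Balanced. Now I'll build up to about 10 N.

Emit:
jog_arm(
  series=[
    [0,0.02,0,0,0,0.05],
    [0,0.02,0,0,0,0],
    [0,0.02,0,0,0,0],
    [0,0,0,0,0,0],
    [0,0,0,0,0,0],
    [0,0,0,0,0,0],
    [0,0,0,0,0,0],
    [0,0,0,0,0,0],
  ],
)

```text
t: 24.05
position: [0.6732, 0.0421, 0.0689]
tool_rot: [[-0.122, 0.992, -0.004], [0.992, 0.122, -0.0], [0.0, -0.004, -1.0]]
wrist_force: [-6.8, -1.6, 1.8]
gripper_width: 0.0211
grasp_force: 88.9
```

```bash
python3 -c "
from h import *
feel()"
```

```text
tool F,M,pos,yaw,t [-1.1583e+00 -7.1270e+00 -1.6998e+00  1.6454e+00 -3.6240e-01 -1.6000e-02
  6.7320e-01  4.2100e-02  6.8900e-02  9.7026e+01  2.4175e+01]
Fy [-8.4 -6.6 -6.9 -6.6] Mz [-0.02 -0.03  0.01 -0.03]
```

Emit:
jog_arm(
  series=[
    [0,0.03,0,0,0,0],
    [0,0.03,0,0,0,0],
    [0,0.03,0,0,0,0],
    [0,0.03,0,0,0,0],
    [0,0,0,0,0,0],
    [0,0,0,0,0,0],
    [0,0,0,0,0,0],
    [0,0,0,0,0,0],
  ],
)

```text
t: 25.25
position: [0.6734, 0.0421, 0.0688]
tool_rot: [[-0.122, 0.992, -0.006], [0.992, 0.122, -0.001], [0.0, -0.006, -1.0]]
wrist_force: [-9.4, -1.9, 3.9]
gripper_width: 0.0212
grasp_force: 89.2
```

```bash
python3 -c "
from h import *
feel(6)"
```

```text
tool F,M,pos,yaw,t [-1.52110e+00 -9.71250e+00 -3.61230e+00  2.12400e+00 -3.37700e-01
 -1.19000e-02  6.73400e-01  4.21000e-02  6.88000e-02  9.70297e+01
  2.54250e+01]
Fy [ -9.2 -10.8 -10.1  -9.1  -9.4  -9.7] Mz [ 0.05 -0.05  0.01 -0.03 -0.01 -0.05]
```

About 9.7 N, balanced and held. Now I'll back off gently and lift.

Emit:
jog_arm(
  series=[
    [0,-0.1,0,0,0,0],
    [0,-0.15,0,0,0,0],
    [0,-0.2,0,0,0,0],
    [0,-0.4,0,0,0,0],
    [0,-0.6,0,0,0,0],
    [0,-0.6,-2,0,0,0],
    [0,0,-4,0,0,0],
    [0,0,-4,0,0,0],
  ],
)

```text
t: 26.55
position: [0.6556, 0.04, 0.1718]
tool_rot: [[-0.123, 0.992, 0.002], [0.992, 0.123, 0.0], [-0.0, 0.002, -1.0]]
wrist_force: [0.1, -0.2, -1.9]
gripper_width: 0.0213
grasp_force: 88.6
```

Emit:
jog_arm(
  series=[
    [0,-3,0,0,0,0],
    [0,-4,0,0,0,0],
    [0,-5,0,0,0,0],
    [0,-5,0,0,0,0],
    [0,0,0,0,0,0],
    [0,0,0,0,0,0],
    [0,0,0,0,0,0],
    [0,0,0,0,0,0],
  ],
)

```text
t: 27.55
position: [0.4881, 0.019, 0.1698]
tool_rot: [[-0.123, 0.992, 0.001], [0.992, 0.123, -0.0], [-0.0, 0.001, -1.0]]
wrist_force: [-0.2, 0.7, -2.5]
gripper_width: 0.0208
grasp_force: 88.9
```

Run:
```python
from h import *
p=optics.get_image("wrist"); save(p,"w6")
go([.4806,-.3108,.185],96.8)
```

```text
t 27.6 pos [0.4878 0.019  0.1696] yaw 97.06 shift cm (present axes) [-32.64  -4.77  -1.54] (target axes) [-32.66  -4.62  -1.54] turn [0.04 0.01 0.26]
F [ 0.99  0.14 -2.82] M [ 0.021  0.024 -0.005] w 0.02071195508179098 g 88.90369892120361
```

View pics/w6.png

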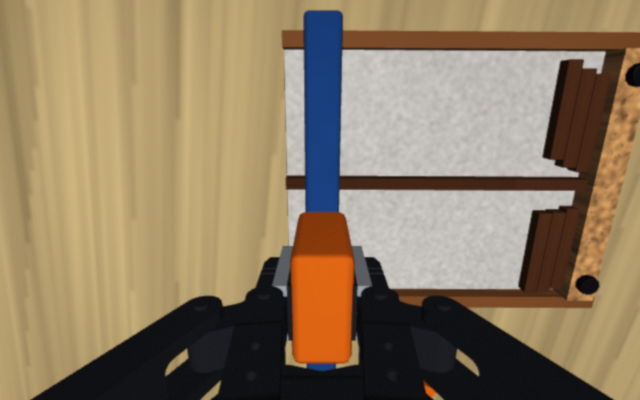

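Both rows lie packed and parallel at the fence, at (577,113) and (550,248). I'll return the rake.

Emit:
jog_arm(
  series=[
    [-5.4,-0.8,-1.5,0,0,0],
    [-5.4,-0.8,0,0,0,0],
    [-5.4,-0.8,0,0,0,0],
    [-5.4,-0.8,0,0,0,0],
    [-5.5,-0.8,0,0,0,0],
    [-5.5,-0.8,0,0,0,0],
    [0,0,0,0,0,10],
    [0,0,0,0,0,10],
  ],
)

```text
t: 28.6
position: [0.4792, -0.3116, 0.1836]
tool_rot: [[0.232, 0.973, -0.001], [0.973, -0.232, 0.001], [0.001, -0.001, -1.0]]
wrist_force: [0.2, -0.2, -1.5]
gripper_width: 0.0207
grasp_force: 88.9
```

Emit:
jog_arm(
  series=[
    [0,0,0,0,0,10],
    [0,0,0,0,0,10],
    [0,0,0,0,0,10],
    [0,0,0,0,0,10],
    [0,0,0,0,0,10],
    [0,0,0,0,0,10],
    [0,0,0,0,0,10],
    [0,0,0,0,0,3.3],
  ],
)

```text
t: 29.6
position: [0.4795, -0.3105, 0.1839]
tool_rot: [[0.998, 0.063, -0.0], [0.063, -0.998, 0.0], [-0.0, -0.0, -1.0]]
wrist_force: [-0.2, -0.3, -1.8]
gripper_width: 0.0209
grasp_force: 88.9
```

Emit:
jog_arm(
  series=[
    [0,0,3,0,0,0],
    [0,0,3,0,0,0],
    [0,0,0,0,0,0],
    [0,0,0,0,0,0],
    [0,0,0,0,0,0],
    [0,0,0,0,0,0],
    [0,0,0,0,0,0],
    [0,0,0,0,0,0],
  ],
)

```text
t: 30.6
position: [0.4792, -0.3104, 0.1246]
tool_rot: [[0.998, 0.065, 0.0], [0.065, -0.998, -0.0], [0.0, 0.0, -1.0]]
wrist_force: [-0.4, -0.1, -2.3]
gripper_width: 0.0211
grasp_force: 88.9
```

Run:
```python
from h import *
p=optics.get_image("wrist"); save(p,"w7")
go([.4802,-.3111,.066],3.7)
feel(3)
```

```text
t 30.65 pos [ 0.4792 -0.3104  0.1244] yaw 3.74 shift cm (present axes) [0.1  0.08 5.84] (target axes) [0.1  0.08 5.84] turn [ 0.01 -0.01  0.04]
F [-0.76 -0.29 -1.78] M [-0.034 -0.033  0.024] w 0.021095676629724232 g 88.89304876327515
tool F,M,pos,yaw,t [ 7.2560e-01  5.6500e-02  2.5135e+00 -1.5100e-02  1.4400e-02  1.9800e-02
  4.7910e-01 -3.1040e-01  1.2430e-01  3.7437e+00  3.0750e+01]
Fy [ 0.8 -0.1 -0.4] Mz [ 0.04  0.04 -0.02]
```

View pics/w7.png

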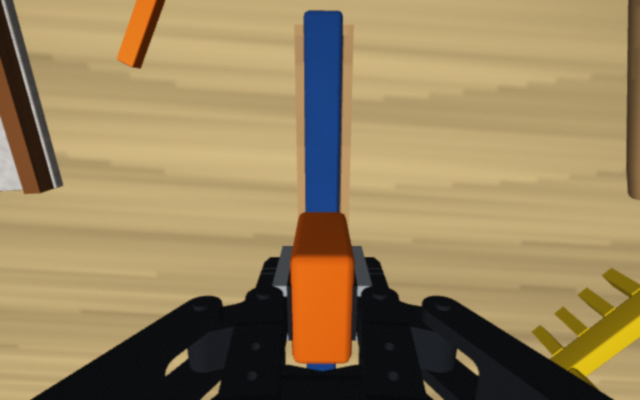

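The rake sits centred over the trough (walls at x=300 and 348 px). I'll lower it back to the original height.

Emit:
jog_arm(
  series=[
    [0.1,0.05,1.5,0,0,0],
    [0,0,1.5,0,0,0],
    [0,0,1.0,0,0,0],
    [0,0,0.8,0,0,0],
    [0,0,0.6,0,0,0],
    [0,0,0.4,0,0,0],
    [0,0,0,0,0,0],
    [0,0,0,0,0,0],
  ],
)

```text
t: 31.8
position: [0.4805, -0.311, 0.0667]
tool_rot: [[0.998, 0.065, 0.001], [0.065, -0.998, -0.001], [0.001, 0.001, -1.0]]
wrist_force: [0.8, 0.0, -2.2]
gripper_width: 0.0209
grasp_force: 88.9
```

Run:
```python
from h import *
go([.4802,-.3111,.0655],3.7)
```

```text
t 31.8 pos [ 0.4805 -0.311   0.0667] yaw 3.75 shift cm (present axes) [-0.03  0.    0.12] (target axes) [-0.03  0.    0.12] turn [ 0.04 -0.04  0.05]
F [ 0.78  0.04 -2.17] M [ 0.042  0.018 -0.04 ] w 0.020851057821996317 g 88.90015125274658
```

Emit:
jog_arm(
  series=[
    [0,0,0.05,0,0,0],
    [0,0,0.03,0,0,0],
    [0,0,0,0,0,0],
    [0,0,0,0,0,0],
    [0,0,0,0,0,0],
    [0,0,0,0,0,0],
    [0,0,0,0,0,0],
    [0,0,0,0,0,0],
  ],
)

```text
t: 32.8
position: [0.4802, -0.3108, 0.0655]
tool_rot: [[0.998, 0.065, -0.0], [0.065, -0.998, 0.0], [-0.0, -0.0, -1.0]]
wrist_force: [0.2, -0.4, -2.0]
gripper_width: 0.0211
grasp_force: 88.9
```

Emit:
jog_arm(
  series=[
    [0,0,0,0,0,0],
    [0,0,0,0,0,0],
    [0,0,0,0,0,0],
    [0,0,0,0,0,0],
    [0,0,0,0,0,0],
    [0,0,0,0,0,0],
    [0,0,0,0,0,0],
    [0,0,0,0,0,0],
  ],
  jaw=1,
)

```text
t: 33.8
position: [0.4802, -0.3108, 0.0655]
tool_rot: [[0.998, 0.065, 0.0], [0.065, -0.998, 0.0], [0.0, -0.0, -1.0]]
wrist_force: [0.1, -0.3, 0.2]
gripper_width: 0.0854
grasp_force: 0.0
```

Emit:
jog_arm(
  series=[
    [0,0,-3,0,0,0],
    [0,0,-5,0,0,0],
    [0,0,-5,0,0,0],
    [0,0,-4,0,0,0],
    [0,0,0,0,0,0],
    [0,0,0,0,0,0],
    [0,0,0,0,0,0],
    [0,0,0,0,0,0],
  ],
)

```text
t: 34.8
position: [0.4795, -0.3102, 0.2337]
tool_rot: [[0.998, 0.065, -0.002], [0.065, -0.998, 0.002], [-0.002, -0.002, -1.0]]
wrist_force: [-0.0, 0.6, -0.1]
gripper_width: 0.0855
grasp_force: 0.0
```

Run:
```python
from h import *
np.set_printoptions(precision=4,suppress=True)
p=optics.get_image("wrist"); C=cloud(p); hsv=cv2.cvtColor(p["img"],cv2.COLOR_RGB2HSV)
H,S,V=[hsv[...,i].astype(int) for i in range(3)];z=C[...,2];u=np.mgrid[:400,:640][1]
m=(H<14)&(S>170)&(V>80)&(abs(z-.104)<.006); print("grip",cv2.minAreaRect(C[m][:,:2].astype(np.float32)),np.median(z[m]))
q=optics.get_image("top"); img=q["img"][115:270,235:440]
D=cloud(q); hq=cv2.cvtColor(q["img"],cv2.COLOR_RGB2HSV)
yw=np.radians(6.65);ex=np.array([np.cos(yw),np.sin(yw)]);ey=np.array([-ex[1],ex[0]]);o=np.array([.5698,.0294])
dark=(q["img"].max(2)<75)
v,u=np.where(dark[130:200,250:345]);P=np.array([px2w(q,a+250,b+130,.02)[:2]-o for a,b in zip(u,v)])
X=P@ex;Y=P@ey
for s in (1,-1):
    k=(s*Y>.012)&(s*Y<.1)&(X<.16)&(X>-.1); r=cv2.minAreaRect(np.c_[X,Y][k].astype(np.float32)); print("row",s,k.sum(),r,np.percentile(X[k],[3,97]),z[m].size)
s=robot.get_state();print(s["t"],s["gripper_width"],s["wrist_force"])
```

```text
grip ((0.4807942807674408, -0.3102179765701294), (0.0432395301759243, 0.02120407298207283), 3.310582160949707) 0.10300826187197731
row 1 327 ((0.12950940430164337, 0.05923324078321457), (0.08526047319173813, 0.0473330095410347), 81.89260864257812) [0.1113 0.1464] 1349
row -1 323 ((0.13456246256828308, -0.06067841500043869), (0.049228236079216, 0.07756718248128891), 1.1150459051132202) [0.1117 0.1468] 1349
34.9 0.08556407427617398 [-0.3628  0.0737  0.6837]
```

```bash
python3 -c "
from rig import finish_job
print(finish_job())"
```

```text
the job is handed in; nothing more can be done
None
```

I handed the job in at about 35 s, but no verdict came back. Both rows measured level, with no visible gaps, at the cork fence after an evenly balanced press of about 9.7 N, and the rake is back upright in its trough, released.

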